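# Choose the softest seat cushion

### The arm

A 6-joint arm with a two-finger parallel gripper is mounted at the origin on the work surface. World frame = base frame: x ahead of the robot, y to its left, z up, the work surface at z = 0. Lengths are in mm, angles in rad, forces in N, time in s.
With the tool pointing down it reaches from about 425 to 1125 mm from the base axis. Payload 14.9 kg.
Tool frame: the origin (TCP) lies between the finger pads; the fingertips stand 25 mm ahead of it and the grasp point (between the pads) lies 6 mm ahead of it; z points along the fingers, y is the direction in which the jaws open and shut (so a half turn about z gives the same grasp; the last joint's range is limited). The gripper opens to 91 mm and grips with 3 to 60 N. Pads are 32 mm wide; open, the fingers measure 118 mm over their backs; the gripper's body (76 mm by 178 mm) begins 60 mm behind the grasp point.
Start: joints at [1.083, 0.379, 1.734, -0, 1.028, -0.033], TCP at [307.507, 628.854, 238.932] pointing down, gripper open.
Joint ranges: [-2.77, 2.77], [-0.74, 2.19], [0, 2.66], [-1.06, 4.2], [0.31, 2.87], [-3.08, 3.08]. Speed limits (rad/s): [1.89, 1.89, 2.39, 3.14, 3.14, 3.14].

### API

Orientations are given as a unit quaternion [x, y, z, w].
In Python, from cell import robot gives the robot as it stands. Calls block until the motion is done:
- robot.goto(position, orientation): joint-space move of the TCP to a pose.
- robot.move_l(position, frame=None, rate=150, f_stop=None): straight line of the TCP; frame=None keeps the orientation; rate is the mean speed in mm/s. With f_stop (N) it stops when the force on the tool has changed by that much, and returns True; else False.
- robot.goto_joints(angles): joint-space move.
- robot.ungrasp() and robot.grasp(): open the fingers fully, or close them until they stop; the grip force is fixed at half the most.
- robot.hold(seconds).
- robot.inverse_kinematics(position, orientation): joint angles nearest the present ones, or None.
- robot.snapshot(name): name is "scene" or "top" or "wrist"; returns (picture, depth): 420x560x3 uint8, red, green, blue; 420x560 float32, mm along the optical axis (not along the pixel's ray), 0 where there is no reading.
- robot.camera_model(name): a dict with "fx", "fy", "cx", "cy" (pixels), "R" (3x3) and "t" (3): a world point X has camera coordinates R X + t. Camera axes: x right, y down, z forward; pixel columns grow to the right and rows downward; lengths in mm; the calibration is good to about 2 mm. A picture is of the moment at which its call begins: read the wrist's pose just before it. camera_model takes no time and is no camera call; for the wrist camera it gives the pose at the moment of the call.
A pose or a line that the arm cannot do raises robot.MotionError and nothing moves.
- robot.sign_off(): hands the job in, once; it reports no verdict.
Readings, each from a call of its own:
- robot.read_time(): time.
- robot.read_joint_positions(): joint angles.
- robot.read_qvel(): joint speeds.
- robot.read_joint_torque(): joint torques, N m.
- robot.read_position(): TCP position.
- robot.read_tcp_rot(): TCP orientation.
- robot.read_contact_force(): force on the tool from outside, world axes, zero at the start.
- robot.read_moment(): the same for the moment, N m.
- robot.read_gripper_width(): opening from 0.0 (shut) to 1.0 (fully open).
Only numpy, scipy, OpenCV 4.12 (cv2) and the standard library are available. Lean on these libraries where they do the work, as an engineer would, in place of code of your own. Each camera call takes 0.05 s, during which the arm holds its last target.

### The job

Three sprung seat-cushion samples stand in a row on the desk: working along it from the robot's left to its right, press each cushion with the fingertips until it clearly gives, to feel which is the softest. Then push the raised tag of the softest one all the way down, to mark it as the choice for the office chair, and leave the other two tags up. Only press and push: do not lift or drag the samples, and leave the other things on the desk where they are.

Things in the scene. Friction and masses are not known exactly. Their poses are not given: they have to be found in the camera images.
- sample_a: seat-cushion sample, one of three alike in looks, standing in a row at y about +0.25 (the robot's left), 0 and -0.25 m in changing order and yaw: loose steel plate 170 x 104 x 10 mm, 1.6 kg, with a sprung grey cushion and a hinged tag beyond it. Origin: plate's underside, below the cushion's centre (plate reaches 65 mm to -x, 105 to +x, 52 to each side); x points from cushion to tag
- sample_a_top (a point): centre of the top face of this sample's cushion (96 x 96 mm, 36 mm thick with its plywood pan, edges rounded 10 mm), 90 mm above the desk when not pressed; moves with the cushion
- sample_a_cushion (a joint): how far this cushion is pressed down, m: 0 at rest, 0.025 at its stop; it springs back. Gives from about 1 N; the three spring rates differ about twofold from one to the next: 5 N sinks the cushions roughly 20, 10 and 6 mm
- sample_a_tag_tip (a point): middle of the free edge of this sample's white plastic tag (46 mm wide, 47 mm hinge to tip, 4 mm thick, blank paper card). Hinge: parallel to the sample's y, 58 mm along its +x, 60 mm above the desk. Raised, the tip is 99 mm along +x and 83 mm high; fully down, on its stop, 99 mm along +x and 36 mm high
- sample_a_tag (a joint): hinge of this tag, rad: 0 raised at 30 degrees above level, grows as the tag is pushed down, 1.047 fully down (30 degrees below level, on its stop). A stiff hinge: about 2 N straight down on the outer part moves it, and it stays where it is left
- sample_b: seat-cushion sample, one of three alike in looks, standing in a row at y about +0.25 (the robot's left), 0 and -0.25 m in changing order and yaw: loose steel plate 170 x 104 x 10 mm, 1.6 kg, with a sprung grey cushion and a hinged tag beyond it. Origin: plate's underside, below the cushion's centre (plate reaches 65 mm to -x, 105 to +x, 52 to each side); x points from cushion to tag
- sample_b_top (a point): centre of the top face of this sample's cushion (96 x 96 mm, 36 mm thick with its plywood pan, edges rounded 10 mm), 90 mm above the desk when not pressed; moves with the cushion
- sample_b_cushion (a joint): how far this cushion is pressed down, m: 0 at rest, 0.025 at its stop; it springs back. Gives from about 1 N; the three spring rates differ about twofold from one to the next: 5 N sinks the cushions roughly 20, 10 and 6 mm
- sample_b_tag_tip (a point): middle of the free edge of this sample's white plastic tag (46 mm wide, 47 mm hinge to tip, 4 mm thick, blank paper card). Hinge: parallel to the sample's y, 58 mm along its +x, 60 mm above the desk. Raised, the tip is 99 mm along +x and 83 mm high; fully down, on its stop, 99 mm along +x and 36 mm high
- sample_b_tag (a joint): hinge of this tag, rad: 0 raised at 30 degrees above level, grows as the tag is pushed down, 1.047 fully down (30 degrees below level, on its stop). A stiff hinge: about 2 N straight down on the outer part moves it, and it stays where it is left
- sample_c: seat-cushion sample, one of three alike in looks, standing in a row at y about +0.25 (the robot's left), 0 and -0.25 m in changing order and yaw: loose steel plate 170 x 104 x 10 mm, 1.6 kg, with a sprung grey cushion and a hinged tag beyond it. Origin: plate's underside, below the cushion's centre (plate reaches 65 mm to -x, 105 to +x, 52 to each side); x points from cushion to tag
- sample_c_top (a point): centre of the top face of this sample's cushion (96 x 96 mm, 36 mm thick with its plywood pan, edges rounded 10 mm), 90 mm above the desk when not pressed; moves with the cushion
- sample_c_cushion (a joint): how far this cushion is pressed down, m: 0 at rest, 0.025 at its stop; it springs back. Gives from about 1 N; the three spring rates differ about twofold from one to the next: 5 N sinks the cushions roughly 20, 10 and 6 mm
- sample_c_tag_tip (a point): middle of the free edge of this sample's white plastic tag (46 mm wide, 47 mm hinge to tip, 4 mm thick, blank paper card). Hinge: parallel to the sample's y, 58 mm along its +x, 60 mm above the desk. Raised, the tip is 99 mm along +x and 83 mm high; fully down, on its stop, 99 mm along +x and 36 mm high
- sample_c_tag (a joint): hinge of this tag, rad: 0 raised at 30 degrees above level, grows as the tag is pushed down, 1.047 fully down (30 degrees below level, on its stop). A stiff hinge: about 2 N straight down on the outer part moves it, and it stays where it is left
- tape_roll: yellow roll of packing tape lying flat, 96 mm across, 48 mm high; a bystander. Origin: centre of its underside
- glue_stick: white glue stick with black cap standing upright, 29 mm across, 88 mm high; a bystander. Origin: centre of its underside
- mug: white mug, 82 mm across, 95 mm high, with a handle; a bystander. Origin: centre of its underside
- phone: black phone lying flat, 72 x 150 x 8 mm; a bystander. Origin: centre of its underside
There are look-alikes about, which are no part of the job. Leave any purple look-alike of the sample_b alone.

How it is judged:
By the outcome, as a careful person would: the job done as asked, in the order asked, and still so for the second after the job is handed in, with the robot touching nothing.
It also fails if it takes over 48 s, if anything falls off the work surface, if the arm or the gripper's body presses on something with over 40 N, if the wrist force passes 120 N, or if a joint passes its speed limit or range.

## Working session

There is one attempt and no reset: what is moved stays moved. The work goes in short steps, each a Python script; the robot and the scene stay as the last script left them, time stands still between calls to the robot, and variables do not carry over. Pictures are saved under pics/ and viewed, and the job is handed in when it is done.

```bash
ls; mkdir -p pics; python3 - <<'E'
from cell import robot
import cv2,numpy as np
for n in("scene","top"):
    p,d=robot.snapshot(n); cv2.imwrite(f"pics/{n}0.png",p[:,:,::-1]); np.savez(f"{n}0.npz",p=p,d=d,**robot.camera_model(n))
    print(robot.camera_model(n))
print(robot.read_time(),robot.read_tcp_rot(),robot.read_contact_force())
E
```

```text
pics
{'fx': 514.8149701684288, 'fy': 514.8149701684288, 'cx': 281.0366616085268, 'cy': 208.3688461463943, 'R': array([[ 0.87435968,  0.48474288,  0.02279221],
       [ 0.27124976, -0.44924499, -0.85123587],
       [-0.40239124,  0.75046871, -0.5242881 ]]), 't': array([-464.44709031,  -99.08523931, 1806.57677026])}
{'fx': 474.30459269492917, 'fy': 474.30459269492917, 'cx': 284.7617000714102, 'cy': 210.41457486875834, 'R': array([[-5.60002729e-02, -9.98430608e-01,  5.39164154e-04],
       [-9.75518982e-01,  5.46001604e-02, -2.13029432e-01],
       [ 2.12665666e-01, -1.24556712e-02, -9.77045634e-01]]), 't': array([  10.70865969,  555.51564483, 1636.39343912])}
0.1 [ 2.25461073e-01  9.74252071e-01 -4.38819382e-04 -1.21823463e-04] [-0.18089579  0.66941645  0.13596845]
```

View pics/top0.png

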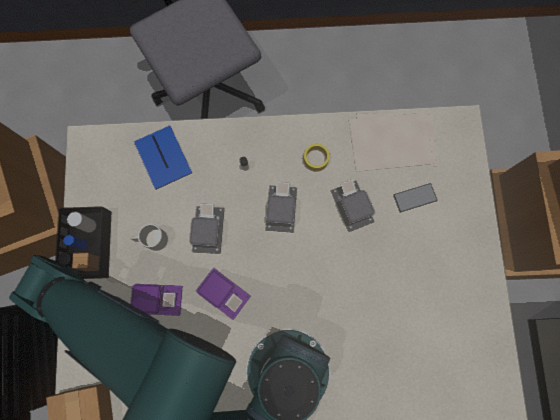

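View pics/scene0.png

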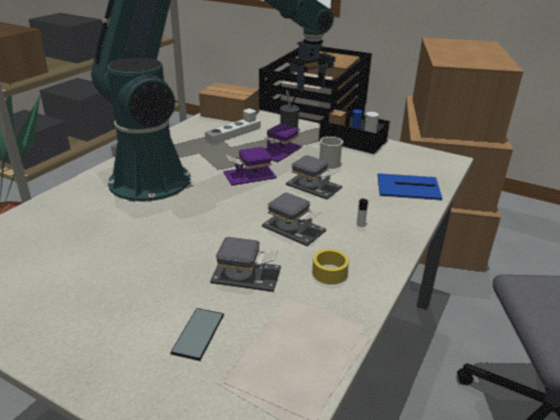

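The top view shows the three grey samples near pixels (207,230), (281,207) and (354,204), with white tags on their far (+x) sides. The purple look-alikes are at (157,299) and (223,293). Next I'll locate the grey ones using the depth.

```bash
python3 - <<'E'
import cv2,numpy as np
z=np.load("top0.npz");p,d,R,t=z['p'],z['d'],z['R'],z['t']
v,u=np.mgrid[:420,:560]
C=np.stack([(u-z['cx'])/z['fx']*d,(v-z['cy'])/z['fy']*d,d],-1)
X=(C-t)@R
hsv=cv2.cvtColor(p,cv2.COLOR_RGB2HSV)
for (u0,v0) in((207,230),(281,207),(354,204)):
    roi=(abs(u-u0)<35)&(abs(v-v0)<38)&(d>0)
    top=roi&(X[...,2]>82)&(X[...,2]<100)&(hsv[...,2]<130)
    n,l,s,c=cv2.connectedComponentsWithStats(top.astype(np.uint8)); k=1+np.argmax(s[1:,4]); m=l==k
    pts=X[m]; r=cv2.minAreaRect(pts[:,:2].astype(np.float32))
    print("cush",m.sum(),np.round(pts.mean(0),1),np.round(np.median(pts[:,2]),1),[np.round(a,1) for a in r])
    tg=roi&(X[...,2]>50)&(X[...,2]<95)&(hsv[...,2]>140)&(v<v0)
    q=X[tg]; print(" tag",len(q),np.round(q.mean(0),1),q[:,2].max(), np.round(q[np.argmax(q[:,2])],1))
    pl=roi&(X[...,2]>6)&(X[...,2]<110)
    r=cv2.minAreaRect(X[pl][:,:2].astype(np.float32)); print(" all",[np.round(a,1) for a in r])
    dd=q.mean(0)-pts.mean(0); print(" yaw",np.degrees(np.arctan2(dd[1],dd[0])))
    print(" desk z",np.median(X[roi&(abs(X[...,2])<8)][:,2]))
im=cv2.resize(p[150:280,150:400],None,fx=3,fy=3,interpolation=cv2.INTER_CUBIC); cv2.imwrite("pics/topcrop.png",im[:,:,::-1])
E
```

```text
cush 727 [490.8 264.8  89.8] 89.7 [array([491.4, 265.9]), array([97.2, 98.8]), np.float64(83.4)]
 tag 170 [568.3 257.6  73. ] 90.99433638475246 [586.6 248.4  91. ]
 all [array([512.4, 268.2]), array([251.6, 278.3]), np.float64(87.9)]
 yaw -5.327928219827953
 desk z 0.9536358359453305
cush 706 [554.3  -3.7  90.2] 90.2 [array([555.1,  -4.1]), array([97.8, 97.2]), np.float64(82.2)]
 tag 167 [632.8 -14.5  74.3] 92.39497400405224 [648.6  -8.7  92.4]
 all [array([582.9,  -6.8]), array([254.6, 281.3]), np.float64(86.5)]
 yaw -7.832365315443021
 desk z 0.8574932314601802
cush 707 [ 550.7 -274.6   89.9] 90.2 [array([ 551.5, -275.1]), array([ 98.5, 100. ]), np.float64(18.9)]
 tag 168 [ 624.8 -251.2   74.1] 91.49374332186032 [ 636.7 -225.1   91.5]
 all [array([ 579.1, -280.9]), array([259.6, 282.1]), np.float64(86.6)]
 yaw 17.52848044673943
 desk z 1.0012991882138333
```

View pics/topcrop.png

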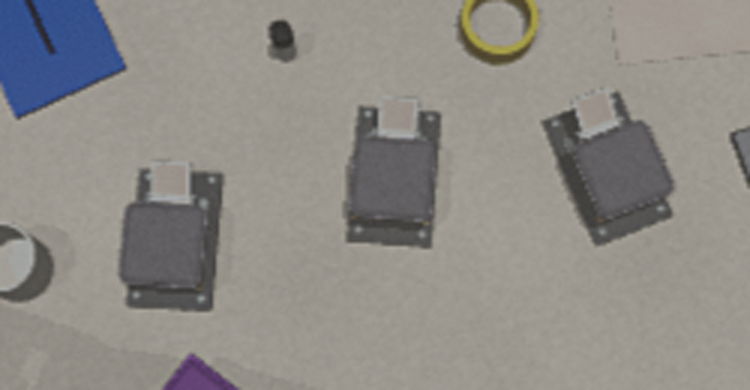

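```bash
cat > h.py <<'E'
from cell import robot
import numpy as np, time
from scipy.spatial.transform import Rotation as Ro
S={'L':(491.2,265.5,-5.8),'M':(554.8,-4,-7.8),'R':(551.2,-274.9,18.2)}
def quat(yaw):
    a=np.radians(yaw); y=np.array([np.cos(a),np.sin(a),0]); z=np.array([0,0,-1.]); x=np.cross(y,z)
    return Ro.from_matrix(np.stack([x,y,z],1)).as_quat()
def F(n=5):
    r=[]
    for _ in range(n): r.append(robot.read_contact_force()); robot.hold(.03)
    return np.mean(r,0)
E
python3 - <<'E'
from h import *
robot.grasp(); print(robot.read_time(),robot.read_gripper_width())
x,y,w=S['L']
robot.goto([x,y,150],quat(w)); robot.hold(.2)
print(robot.read_time(),robot.read_position(),robot.read_joint_positions(),F())
robot.move_l([x,y,122],rate=80); robot.hold(.2); f0=F(); print(f0)
for z in (109,103,98):
    s=robot.move_l([x,y,z],rate=30,f_stop=20); robot.hold(.15); print(z,s,robot.read_position()[2],F()-f0)
robot.move_l([x,y,150],rate=150); print(robot.read_time(),F(3))
E
```

```text
1.4667 0.0026565159078302775
3.2083 [491.09751363 266.18469725 150.10057425] [4.54964299e-01 2.87119759e-01 2.05955668e+00 2.53801742e-05
 7.94682794e-01 5.54847786e-01] [ 0.14041156  0.06446155 -0.12268783]
[-0.07438375 -0.02031178  0.44645383]
109 False 109.10801135136191 [0.08650139 0.1248614  1.99936365]
103 False 103.06049354590225 [0.18264555 0.08677024 2.96379561]
98 False 98.08982910147213 [0.75937849 0.27137303 3.73520317]
6.9417 [-0.06193807 -0.02348307 -0.27088822]
```

```bash
python3 - <<'E'
from h import *
for k in 'MR':
    x,y,w=S[k]
    robot.goto([x,y,150],quat(w)); robot.move_l([x,y,122],rate=80); robot.hold(.3); f0=F(); print(k,robot.read_position(),f0)
    for z in (109,103,98):
        s=robot.move_l([x,y,z],rate=30,f_stop=25); robot.hold(.15); print(z,s,robot.read_position()[2],F()-f0)
    robot.move_l([x,y,150],rate=150); print(robot.read_time())
p,d=robot.snapshot("top"); import cv2; cv2.imwrite("pics/top1.png",cv2.resize(p[150:280,150:400],None,fx=3,fy=3)[:,:,::-1])
E
```

```text
M [554.88020966  -4.03203179 122.18650068] [ 0.07532323  0.16814864 -0.1467018 ]
109 False 109.15789983504759 [ 0.36888412 -0.49045586  5.06997451]
103 False 103.31870355299732 [-1.1125798  -0.28419767  9.3388886 ]
98 False 98.5244420993316 [-2.3864946  -0.14511434 12.78480869]
11.7833
R [ 551.24940435 -274.97409272  122.16539158] [-0.06229313 -0.1984344  -0.34996505]
109 False 109.27055552147866 [ 1.98884732 -1.10935551  3.84248314]
103 False 103.12849542019273 [ 1.57660744 -0.79093933  6.19691395]
98 False 98.2732097752411 [ 0.49297565 -0.55545867  8.53044973]
16.5
```

View pics/top1.png

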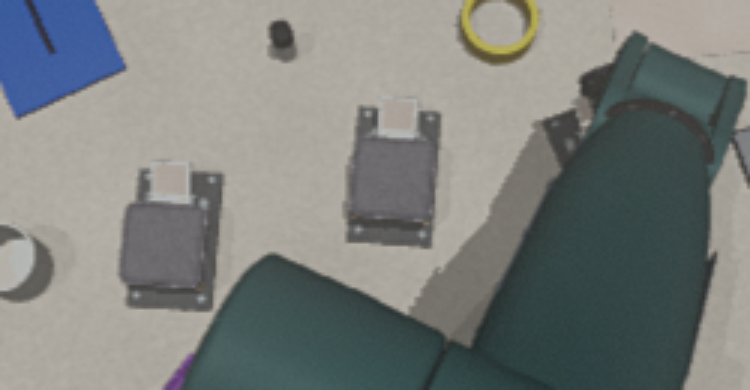

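The L cushion is the softest: about 0.2 N/mm, against 0.73 for M and 0.43 for R. The picture at (170,180) and (398,117) shows the tags of L and M still up and both samples in place. Next I'll push L's tag down.

```bash
python3 - <<'E'
from h import *
x,y,w=S['L'];a=np.radians(w); s=98; tx,ty=x+s*np.cos(a),y+s*np.sin(a)
p=robot.read_position(); robot.move_l([p[0],p[1],180],rate=200)
robot.goto([tx,ty,150],quat(w)); robot.move_l([tx,ty,116],rate=100); robot.hold(.2); f0=F()
print(robot.read_position(),f0,robot.read_time())
for z in (100,90,80,74,68,62,56):
    st=robot.move_l([tx,ty,z],rate=35,f_stop=12); print(z,st,robot.read_position()[2],F(2)-f0)
    if st: break
robot.hold(.3); print(robot.read_position(),F()-f0,robot.read_time())
E
```

```text
[588.84530766 255.69335418 116.36702129] [-0.07202194 -0.26775435  0.34708764] 19.6333
100 False 99.69317271173813 [ 0.12411113  0.26335539 -0.05563438]
90 False 89.57225993783906 [-0.04814094 -0.18328662 -0.5552127 ]
80 False 79.66371086304513 [-0.07009498 -0.14472533 -0.0387966 ]
74 False 73.69034677992023 [-0.01741943  0.07604532 -0.45535062]
68 False 67.946011218801 [0.92555834 1.67148459 0.78597004]
62 True 66.04284509606471 [ 1.74491275 -3.75826496 11.90917484]
[590.86117676 256.06084306  66.09372384] [ 2.29450163 -2.43892914 11.79581337] 22.8333
```

```bash
python3 - <<'E'
from h import *
import cv2
for n in("scene","wrist"):
    p,d=robot.snapshot(n)
    if n=="scene":p=cv2.resize(p[130:230,250:390],None,fx=5,fy=5,interpolation=cv2.INTER_CUBIC)
    cv2.imwrite(f"pics/{n}2.png",p[:,:,::-1])
E
```

```text
(no output)
```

View pics/scene2.png

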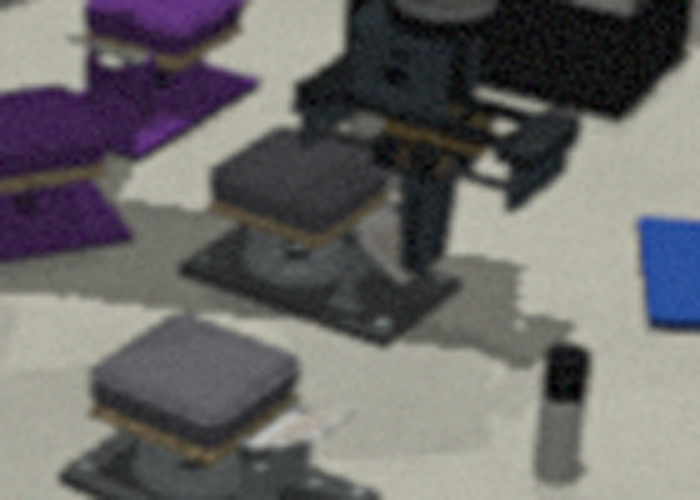

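View pics/wrist2.png

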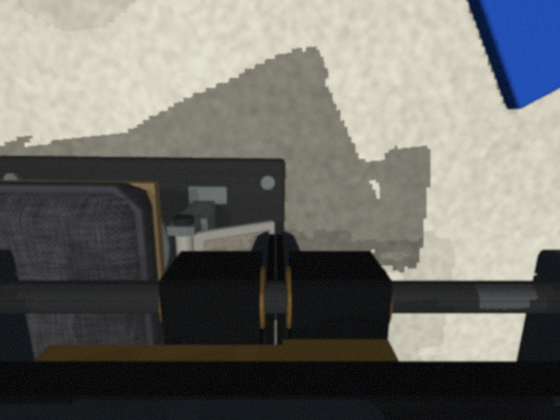

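The fingers are on the tag, which slopes down at (385,240) in the scene crop. I'll lift away, move clear and measure.

```bash
cat > m.py <<'E'
from h import *
import cv2
def look(tag):
    p,d=robot.snapshot("top"); z=robot.camera_model("top")
    v,u=np.mgrid[:420,:560]
    X=(np.stack([(u-z['cx'])/z['fx']*d,(v-z['cy'])/z['fy']*d,d],-1)-z['t'])@z['R']
    for k,(x,y,w) in S.items():
        a=np.radians(w);e=X-np.array([x,y,0]);sx=e[...,0]*np.cos(a)+e[...,1]*np.sin(a);sy=-e[...,0]*np.sin(a)+e[...,1]*np.cos(a)
        m=(d>0)&(abs(sy)<20)&(sx>60)&(sx<106)
        print(k,[(s,round(float(np.median(X[m&(abs(sx-s)<4)][:,2])),1)) for s in (68,78,88,96)], 'cush z',np.median(X[(abs(sx)<30)&(abs(sy)<30)][:,2]))
        t=(abs(sx)<60)&(abs(sy)<60)&(X[...,2]>82)&(X[...,2]<100); print('  c',X[t].mean(0).round(1))
    cv2.imwrite(f"pics/{tag}.png",cv2.resize(p[150:280,150:400],None,fx=3,fy=3)[:,:,::-1])
E
python3 - <<'E'
from m import *
q=robot.read_position()
robot.move_l([q[0],q[1],160],rate=150)
robot.goto_joints([1.083, 0.379, 1.734, 0, 1.028, -0.033]); print(robot.read_time()); look("top3")
p,d=robot.snapshot("scene");cv2.imwrite("pics/scene3.png",cv2.resize(p[130:300,200:390],None,fx=4,fy=3.5,interpolation=cv2.INTER_CUBIC)[:,:,::-1])
E
```

```text
25.45
L [(68, 56.4), (78, 53.3), (88, 46.2), (96, 41.3)] cush z 90.70891179636877
  c [490.1 266.3  90. ]
M [(68, 67.2), (78, 73.2), (88, 79.2), (96, 82.5)] cush z 90.387601106614
  c [553.8  -4.1  89.8]
R [(68, 67.8), (78, 72.0), (88, 78.9), (96, 81.1)] cush z 90.9129386545952
  c [ 550.3 -275.5   90.1]
```

View pics/top3.png

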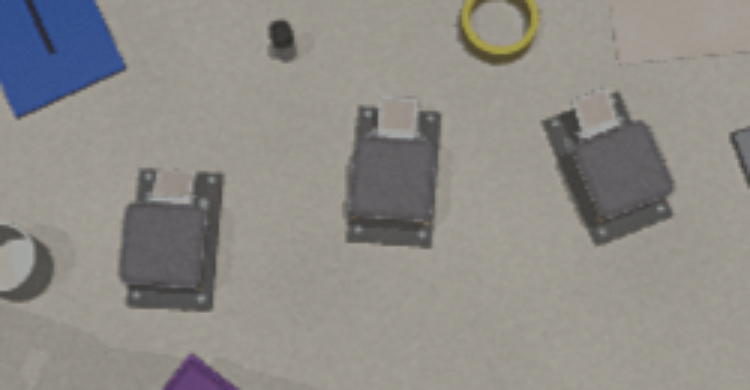

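View pics/scene3.png

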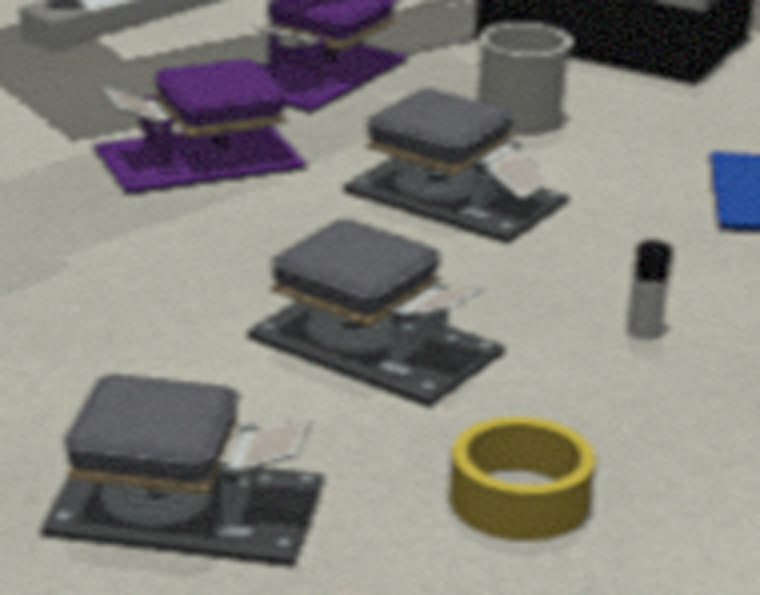

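L's tag lies at about 28–30° below level and matches the stop geometry to about 1 mm. The other two tags are up and nothing has shifted. There is time for one light confirming push to make sure it is on its stop.

```bash
python3 - <<'E'
from m import *
x,y,w=S['L'];a=np.radians(w); s=96; tx,ty=x+s*np.cos(a),y+s*np.sin(a)
robot.goto([tx,ty,150],quat(w)); robot.move_l([tx,ty,80],rate=120); robot.hold(.15); f0=F(3)
for z in (72,70,68,66,64,62,60):
    st=robot.move_l([tx,ty,z],rate=25,f_stop=14); print(z,st,robot.read_position()[2],(F(2)-f0).round(1))
    if st: break
robot.move_l([tx,ty,160],rate=150)
robot.goto_joints([1.083, 0.379, 1.734, 0, 1.028, -0.033]); print(robot.read_time()); look("top4")
E
```

```text
72 False 71.73748765318615 [ 0.2 -0.8 -0.6]
70 False 69.90929427760673 [-0.3 -0.2 -0.8]
68 False 68.58453873257137 [-0.2 -0.7  6.4]
66 False 67.53089006969351 [-0.9 -2.4 16.4]
64 False 66.49160379804813 [ 0.2 -3.1 24.6]
62 False 65.48555857236273 [-0.5 -4.8 35.3]
60 False 64.36058276155276 [ 1.1 -5.5 41.2]
33.2417
L [(68, 58.6), (78, 53.3), (88, 46.6), (96, 42.1)] cush z 90.72199749888009
  c [490.5 265.8  89.9]
M [(68, 68.4), (78, 77.3), (88, 78.5), (96, 82.2)] cush z 90.95732132633229
  c [554.5  -4.4  90.1]
R [(68, 69.7), (78, 74.1), (88, 77.6), (96, 82.7)] cush z 91.39611698248501
  c [ 550.4 -274.9   90.3]
```

View pics/top4.png

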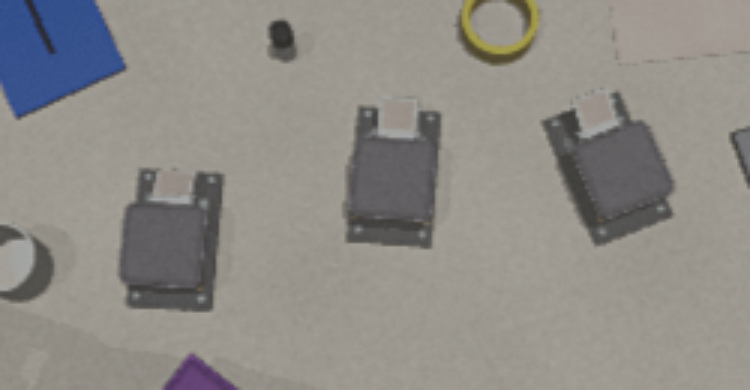

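```bash
python3 - <<'E'
from cell import robot
print(robot.read_time()); robot.sign_off()
E
```

```text
33.2917
the job is handed in; nothing more can be done
```

The left sample is the softest; its tag is pushed fully down, and the job was handed in at 33.3 s of the 48 s allowed.

- **Pressing:** I pressed the three grey cushions left, middle, right with closed fingertips, about 17 mm each. At that depth they pushed back with about 3.7, 12.8 and 8.5 N, so roughly 0.2, 0.73 and 0.43 N/mm.
- **Tag:** The last top view measured the left tag at about 28–30° below level, within about 2 mm of the height expected on its stop. The middle and right tags are still up.
- **Position:** The samples stayed within about 1 mm of where they stood. No bystander seen in the last top view looked moved; that view doesn't cover the whole desk.

Three readings didn't go as expected:
- **First push:** The force read about zero for most of the travel, not the expected 2 N or so, then rose sharply at the stop.
- **Second push:** I pushed again to make sure. The force limit restarted with each small step, so it never triggered and the fingertips reached about 41 N. That is more than I intended. The 40 N limit is for the arm and gripper body, not the fingertips, and the view afterwards showed no shift.
- **Tag height:** It read about 1–2 mm above nominal, which is about what the camera calibration allows. The firm force in the second push indicates the tag was on its stop.

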